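# Run a fingertip along the spice tray to fold its lids shut

## Task

The four lids of the spice tray have been left standing open. Run your fingertips lightly along the row in one stroke, starting at the hinge side of the first lid at the tray's left end and staying low over the tray until the last, so that the lids fold down flat one after another from left to right; then take the hand away. Do not grip or lift anything, do not bend a lid back past upright, and leave everything around the tray where it is.

Things in the scene. Friction and masses are not known exactly. Their poses are not given: they have to be found in the camera images.
- spice_tray: Long narrow wooden box, 62 (x) x 212 (y) x 40 mm high, fixed to the worktop and rigid, with four compartments in a row along y, each with a thin white lid. Origin: centre of its underside, on the worktop; x away from the robot, y along the row to the left (towards lid 1), z up. Shut lids form one flush row, top faces 43 mm above the worktop. A cup and two small jars stand loose beside it.
- lid_1 (a joint): Opening angle of lid 1 of 4, counted from the tray's left (+y) end: 0 shut, 1.57 upright, stop at 1.9. Lid 3 mm thick, 56 mm across the row, reaching 43 mm from the hinge, which runs across the row at its left (+y) edge; the raised free edge points right (-y). Small thumb tab at the front. Starts open, 0.5 to 1.25; stays where left (weak friction, under 1 N moves the free edge).
- hinge_1 (a point): Middle of the hinge line of lid 1, 37.5 mm above the worktop; hinges are 50 mm apart along the row. Axes as the tray's.
- lid_2 (a joint): Opening angle of lid 2 of 4, counted from the tray's left (+y) end: 0 shut, 1.57 upright, stop at 1.9. Lid 3 mm thick, 56 mm across the row, reaching 43 mm from the hinge, which runs across the row at its left (+y) edge; the raised free edge points right (-y). Small thumb tab at the front. Starts open, 0.5 to 1.25; stays where left (weak friction, under 1 N moves the free edge).
- hinge_2 (a point): Middle of the hinge line of lid 2, 37.5 mm above the worktop; hinges are 50 mm apart along the row. Axes as the tray's.
- lid_3 (a joint): Opening angle of lid 3 of 4, counted from the tray's left (+y) end: 0 shut, 1.57 upright, stop at 1.9. Lid 3 mm thick, 56 mm across the row, reaching 43 mm from the hinge, which runs across the row at its left (+y) edge; the raised free edge points right (-y). Small thumb tab at the front. Starts open, 0.5 to 1.25; stays where left (weak friction, under 1 N moves the free edge).
- hinge_3 (a point): Middle of the hinge line of lid 3, 37.5 mm above the worktop; hinges are 50 mm apart along the row. Axes as the tray's.
- lid_4 (a joint): Opening angle of lid 4 of 4, counted from the tray's left (+y) end: 0 shut, 1.57 upright, stop at 1.9. Lid 3 mm thick, 56 mm across the row, reaching 43 mm from the hinge, which runs across the row at its left (+y) edge; the raised free edge points right (-y). Small thumb tab at the front. Starts open, 0.5 to 1.25; stays where left (weak friction, under 1 N moves the free edge).
- hinge_4 (a point): Middle of the hinge line of lid 4, 37.5 mm above the worktop; hinges are 50 mm apart along the row. Axes as the tray's.
- cup: Small striped cup with a handle, 60x84x49 mm, loose, in front of the tray; a bystander. Origin: centre of its underside.
- jar_back: Small glass jar with a screw lid, 43 mm diameter, 79 mm high, loose, behind the tray; a bystander. Origin: centre of its underside.
- jar_front: Small glass jar with a screw lid, 39 mm diameter, 85 mm high, loose, in front of the tray; a bystander. Origin: centre of its underside.
- timer: Round egg timer, 61 mm diameter, 51 mm high, loose, to the right; a bystander. Origin: centre of its underside.
- small_spoon: Teaspoon, 134x27x12 mm, lying loose to the left; a bystander. Origin: its middle, on the worktop.

How it is judged (in metres and radians):
On the way, in this order (a step that is already met when the one before it is completed fails the run):
1. lid 1 is folded down, the other three still open (value of joint lid_1 below 0.16 rad and not (value of joint lid_2 below 0.16 rad) and not (value of joint lid_3 below 0.16 rad) and not (value of joint lid_4 below 0.16 rad)), for 0.05 s.
2. lids 1 and 2 are down, 3 and 4 still open (value of joint each of lid_1, lid_2 below 0.16 rad and not (value of joint lid_3 below 0.16 rad) and not (value of joint lid_4 below 0.16 rad)), for 0.05 s.
3. lids 1 to 3 are down, 4 still open (value of joint each of lid_1, lid_2, lid_3 below 0.16 rad and not (value of joint lid_4 below 0.16 rad)), for 0.05 s.
4. all four lids are down (value of joint each of lid_1, lid_2, lid_3, lid_4 below 0.16 rad), for 0.05 s.
At the end, for the whole second after the job is handed in: All four lids are down within 0.16 rad (9 degrees) of shut, and every bystander is at rest within 15 mm of where it stood (all of step 4 and distance of each of cup, jar_back, jar_front, timer, small_spoon from where it was at the start of the episode below 0.015 m and linear speed of each of cup, jar_back, jar_front, timer, small_spoon below 0.02 m/s); the robot touches nothing.
It fails at once if a lid is bent back past upright (more than 1.6 rad) (value of joint any of lid_1, lid_2, lid_3, lid_4 above 1.6 rad).
It fails at once if the stroke is broken off: the first lid is down, the last is not, and the fingertips are more than about 45 mm above the shut lids (value of joint lid_1 below 0.16 rad and not (value of joint lid_4 below 0.16 rad) and z of the grasp point in the frame of spice_tray above 0.108 m).
It fails at once if the robot bears on the tray or its lids with more than 40 N (contact force between any of the fingers, the arm and spice_tray above 40 N).
It fails at once if a bystander is shifted or lifted by more than 15 mm, or tipped (distance of any of cup, jar_back, jar_front, timer, small_spoon from where it was at the start of the episode above 0.015 m or angle between any of cup, jar_back, jar_front, timer's own z axis and vertical above 0.3 rad).
It also fails if it takes over 38 s, if anything falls off the work surface, if the arm or the gripper's body presses on something with over 40 N, if the wrist force passes 120 N, or if a joint passes its speed limit or range.

## Robot

A 7-joint arm with a two-finger parallel gripper is mounted at the origin on a cart in front of the work surface, level with it; the furniture and walls round the work are solid. World frame = base frame: x ahead of the robot, y to its left, z up, the work surface at z = 0. Lengths are in mm, angles in rad, forces in N, time in s.
With the tool pointing down it reaches from about 425 to 1025 mm from the base axis. Payload 9.4 kg.
Tool frame: the origin (TCP) lies at the very end of the fingers, on their centre line; the grasp point (between the pads) lies 19 mm behind it; z points along the fingers, y is the line along which they close (so a half turn about z gives the same grasp; the last joint's range is limited). The gripper opens to 93 mm and grips with 3 to 60 N. Pads are 15 mm wide; open, the fingers measure 128 mm over their backs; the gripper's body (75 mm by 188 mm) begins 65 mm behind the grasp point.
Start: joints at [-1.192, 0.599, -0.003, 1.599, 0.002, 0.943, -0.08], TCP at [319.135, 650.981, 218.618] pointing down, gripper open.
Joint ranges: [-2.57, 2.57], [-0.35, 1.97], [-1.29, 1.29], [0.11, 2.56], [-1.05, 4.19], [0.11, 1.86], [-2.63, 2.63]. Speed limits (rad/s): [2.22, 2.22, 3.01, 3.01, 3.14, 3.14, 3.14].

## Interface

Orientations are given as a unit quaternion [w, x, y, z].
In Python, from plant import read_state, get_image, close_job gives the robot as it stands. The module is installed in compiled form; this text tells all that it offers.
- The arm moves only by the tool servo_tool, never from a script. Its argument "plan" is a list that holds one entry, the list of rows, each a list of 7 numbers: the finger opening in mm, from 0 to 93, then the shift along the world's x, y, z in mm, then the turn, a rotation vector about the world's x, y, z in degrees. A call has 1 to 5 rows; each row shifts and turns the commanded pose from where the row before left it; what a row does not reach is not made up. A row lasts 1/10 s, in which the tool goes at most 50 mm and 8.59 degrees, less where a joint would pass 70% of its speed; a pose out of reach is approached as far as the arm can. A call is refused whole if a number of a shift passes 50 or a number of a turn 8.59, either way. A call with a gripper value outside its range is refused whole. The fingers move at their own pace and stop on an object; "grip_force" is the grip in N (left out, the last holds). Time passes only in rows, so rows that do not move let the fingers close. It gives the time, the measured TCP pose, the force, the opening and the grip force at its end, in the units of the state.
- read_state(): the state, without advancing time (a new reading comes with each control period).
- get_image(name): name is "side" or "top" or "wrist"; returns a dict with "frame" (480x640x3 uint8, blue, green, red), "K" (3x3 intrinsics, pixels), "T" (4x4, takes a point from camera to world coordinates); the wrist camera has in their place "hand_eye" (4x4, takes a point from camera to tool coordinates, whose origin is the TCP and whose axes are the flange's). Camera axes: x right, y up, looking along -z (the intrinsics and any distortion apply to the point x, -y, -z); pixel columns grow to the right and rows downward; lengths in mm; the calibration is good to about 2 mm. A picture is of the moment at which its call begins: read the wrist's pose just before it. There is no depth.
- close_job(): hands the job in; it is judged then, once.
The state is a dict: "clock": time; "joint_pos": joint angles; "joint_vel": joint speeds; "joint_torque": joint torques, N m; "tcp_pos": TCP position; "tool_rot": TCP orientation; "wrist_force": force on the tool from outside, world axes, zero at the start; "moment": the same for the moment, N m; "grip_width": finger opening in mm; "gripper_force": force on a finger pad.
Only numpy, scipy, OpenCV 4.12 (cv2) and the standard library are available. Lean on these libraries where they do the work, as an engineer would, in place of code of your own. Each camera call takes 0.05 s, during which the arm holds its last target. There are 200 camera calls.

## Working session

There is one attempt and no reset: what is moved stays moved. The work goes in short steps, Python scripts to look and compute and a tool call to move; the robot and the scene stay as the last step left them, time stands still between calls to the robot, and variables do not carry over. Pictures are saved under pics/ and viewed, at most 10 in all, crops included, and the job is handed in when it is done.

Besides the shell and the picture viewer there is one more tool, called in YAML: its name, and indented under it one key for each argument. servo_tool: Moves the arm, as the interface text tells. Its arguments: {"type":"object","properties":{"plan":{"type":"array"},"grip_force":{"type":"number"}},"required":["plan"]}

```bash
mkdir -p pics
python3 - <<'E'
from plant import *
import cv2,numpy as np
s=read_state();print({k:s[k] for k in('clock','tcp_pos','tool_rot','grip_width')})
for n in('top','side'):
    g=get_image(n);cv2.imwrite(f'pics/{n}0.png',g['frame']);np.savez(f'{n}0.npz',**g)
    print(n,g['K'],g['T'],[k for k in g])
E
```

```text
{'clock': 0.0, 'tcp_pos': array([318.93932874, 650.55518507, 217.76812268]), 'tool_rot': array([-9.53190468e-05,  2.25906364e-01,  9.74148723e-01, -7.55847233e-04]), 'grip_width': 92.94785794932379}
top [[548.08365779   0.         326.96267188]
 [  0.         548.08365779 238.47449487]
 [  0.           0.           1.        ]] [[-1.16962239e-02  9.73757110e-01 -2.27288997e-01  1.89364259e+02]
 [-9.99925296e-01 -1.21969094e-02 -7.98442245e-04 -3.18204757e+01]
 [-3.54971213e-03  2.27262679e-01  9.73827025e-01  1.29115794e+03]
 [ 0.00000000e+00  0.00000000e+00  0.00000000e+00  1.00000000e+00]] ['frame', 'K', 'T']
side [[586.83490397   0.         312.41576622]
 [  0.         586.83490397 246.00546769]
 [  0.           0.           1.        ]] [[ 9.93275005e-01  8.34869733e-02 -8.02165149e-02  3.49358328e+02]
 [-1.15414324e-01  6.59041405e-01 -7.43198467e-01 -1.14589657e+03]
 [-9.18138584e-03  7.47458596e-01  6.64244947e-01  1.08065257e+03]
 [ 0.00000000e+00  0.00000000e+00  0.00000000e+00  1.00000000e+00]] ['frame', 'K', 'T']
```

View pics/top0.png

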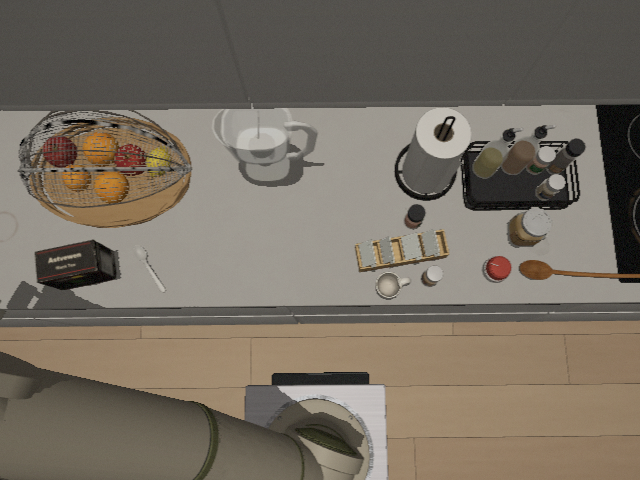

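View pics/side0.png

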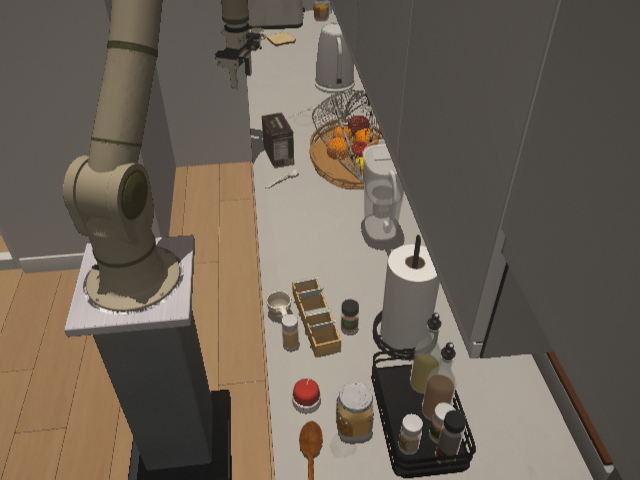

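The top view shows the tray at about (355..449, 231..271), turned slightly. The cup is at (387,286), jar_front at (432,276), jar_back at (415,216) and the timer at (498,268). I'll measure the tray next.

```bash
cat > h.py <<'E'
import numpy as np,cv2
def ray(n,u,v,z):
    g=np.load(n+'.npz');K,T=g['K'],g['T']
    d=T[:3,:3]@np.array([(u-K[0,2])/K[0,0],-(v-K[1,2])/K[1,1],-1]);o=T[:3,3]
    return (o+d*(z-o[2])/d[2])
def proj(n,p):
    g=np.load(n+'.npz');K,T=g['K'],g['T']
    c=np.linalg.inv(T)@np.append(p,1);return np.array([K[0,0]*c[0]/-c[2]+K[0,2],K[1,1]*-c[1]/-c[2]+K[1,2]])
E
python3 - <<'E'
from h import *
t=cv2.imread('pics/top0.png')[205:305,345:455];s=cv2.imread('pics/side0.png')[265:365,255:365]
b=cv2.resize(np.hstack([t]),None,fx=5,fy=5,interpolation=cv2.INTER_CUBIC);cv2.imwrite('pics/ct.png',b)
cv2.imwrite('pics/cs.png',cv2.resize(s,None,fx=5,fy=5,interpolation=cv2.INTER_CUBIC))
g=cv2.imread('pics/top0.png');h=cv2.cvtColor(g,cv2.COLOR_BGR2HSV)
m=cv2.inRange(h,(8,60,80),(30,255,255));m[:222]=0;m[278:]=0;m[:,:345]=0;m[:,455:]=0
m=cv2.morphologyEx(m,cv2.MORPH_CLOSE,np.ones((13,13)))
c=max(cv2.findContours(m,0,1)[0],key=cv2.contourArea)
bx=cv2.boxPoints(cv2.minAreaRect(c))
for p in bx:print(p,ray('top0',*p,40).round(1))
for n,p,z in(('cup',(387,286),49),('jf',(432,273),85),('jb',(416,212),79),('timer',(498,267),30)):print(n,ray('top0',*p,z).round())
E
```

```text
[352.5626  270.40582] [404.8 -89.1  40. ]
[357.55435 216.32812] [ 534.3 -103.8   40. ]
[450.68387 224.92468] [ 510.5 -322.6   40. ]
[445.6921  279.00238] [ 382.1 -303.    40. ]
cup [ 366. -166.   49.]
jf [ 389. -264.   85.]
jb [ 532. -236.   79.]
timer [ 410. -429.   30.]
```

View pics/ct.png

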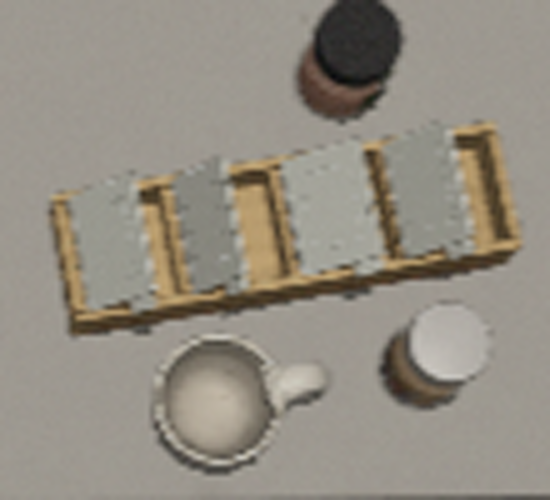

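View pics/cs.png

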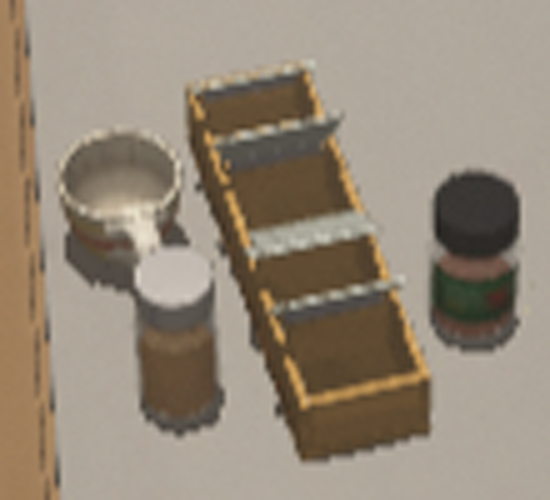

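Run:
```python
from h import *
from scipy.spatial.transform import Rotation as R
px={'LB':(52,200),'LF':(72,320),'RB':(495,127),'RF':(518,242)}
P={k:ray('top0',345+u/5,205+v/5,40)for k,(u,v) in px.items()}
ps={'LB':(310,68),'LF':(188,90),'RB':(430,378),'RF':(303,403)}
S={k:ray('side0',255+u/5,265+v/5,40)for k,(u,v) in ps.items()}
for Q in(P,S):
    for k in Q:print(k,Q[k].round(1),end=' ')
    c=sum(Q.values())/4;d=(Q['LB']+Q['LF']-Q['RB']-Q['RF'])/2;print('\nc',c.round(1),'len',np.linalg.norm(d),'wid',np.linalg.norm((Q['LB']+Q['RB']-Q['LF']-Q['RF'])/2),'yaw',np.degrees(np.arctan2(-d[0],d[1])))
q=np.array([-9.5e-5,.2259,.97415,-7.6e-4]);r=R.from_quat(q[[1,2,3,0]]);print(r.as_matrix().round(3))
y=r.as_matrix()[:,1];print('tool y azimuth',np.degrees(np.arctan2(y[1],y[0])))
```

```text
LB [464.9 -97.1  40. ] LF [ 407.9 -105.    40. ] RB [ 497.4 -306.1   40. ] RF [ 442.2 -313.5   40. ] 
c [ 453.1 -205.4   40. ] len 211.39935625148001 wid 56.62857640401128 yaw 9.086981761573144
LB [ 472.2 -105.5   40. ] LF [ 410.  -113.3   40. ] RB [ 502.  -309.1   40. ] RF [ 443.3 -316.3   40. ] 
c [ 456.9 -211.    40. ] len 205.7536984837363 wid 60.91195200041996 yaw 8.818896024374489
[[-0.898  0.44  -0.001]
 [ 0.44   0.898 -0.001]
 [-0.    -0.002 -1.   ]]
tool y azimuth 63.888366168153865
```

servo_tool:
  plan:
    - [[0,10,-45,15,0,0,-8],[0,10,-48,12,0,0,-8],[0,10,-48,10,0,0,-8],[0,10,-48,5,0,0,-8],[0,10,-48,0,0,0,-8]]
  grip_force: 10

```text
clock: 0.6
tcp_pos: [369.3, 412.7, 261.1]
tool_rot: [-0.0, 0.548, 0.837, 0.0]
wrist_force: [1.1, -0.8, 0.5]
grip_width: 57.6
gripper_force: 0.0
```

servo_tool:
  plan:
    - [[0,10,-48,0,0,0,-8],[0,10,-48,0,0,0,-7],[0,10,-48,0,0,0,0],[0,10,-48,0,0,0,0],[0,10,-48,0,0,0,0]]

```text
clock: 1.1
tcp_pos: [418.9, 172.6, 260.5]
tool_rot: [0.0, 0.65, 0.76, 0.0]
wrist_force: [1.3, -0.5, 0.0]
grip_width: 17.4
gripper_force: 0.0
```

servo_tool:
  plan:
    - [[0,10,-48,0,0,0,0],[0,10,-48,0,0,0,0],[0,5,-48,-15,0,0,0],[0,0,-48,-25,0,0,0],[0,0,-30,-30,0,0,0]]

```text
clock: 1.6
tcp_pos: [444.3, -46.2, 192.6]
tool_rot: [0.001, 0.651, 0.759, 0.001]
wrist_force: [1.2, 0.2, 0.4]
grip_width: 0.3
gripper_force: 0.0
```

servo_tool:
  plan:
    - [[0,-5,-20,-20,0,0,0],[0,-3,-15,-20,0,0,0],[0,0,0,0,0,0,0]]

```text
clock: 1.9
tcp_pos: [434.2, -80.2, 150.8]
tool_rot: [-0.001, 0.652, 0.759, -0.002]
wrist_force: [0.1, 0.9, 0.4]
grip_width: 0.0
gripper_force: 0.0
```

Run:
```python
from plant import *
import cv2,numpy as np
s=read_state();print(s['tcp_pos'])
w=get_image('wrist');cv2.imwrite('pics/w1.png',w['frame']);np.savez('w1.npz',tcp=s['tcp_pos'],rot=s['tool_rot'],**w)
g=get_image('side');cv2.imwrite('pics/s1.png',cv2.resize(g['frame'][225:365,235:375],None,fx=4,fy=4,interpolation=2))
from h import *
np.savez('top1.npz',**get_image('top'))
print(proj('side0',s['tcp_pos']),w['hand_eye'].round(2))
```

```text
[434.19405714 -80.17521011 150.76393027]
[299.90593945 240.04651395] [[   0.      0.96    0.28   79.08]
 [   1.     -0.      0.      0.27]
 [   0.      0.28   -0.96 -165.53]
 [   0.      0.      0.      1.  ]]
```

View pics/w1.png

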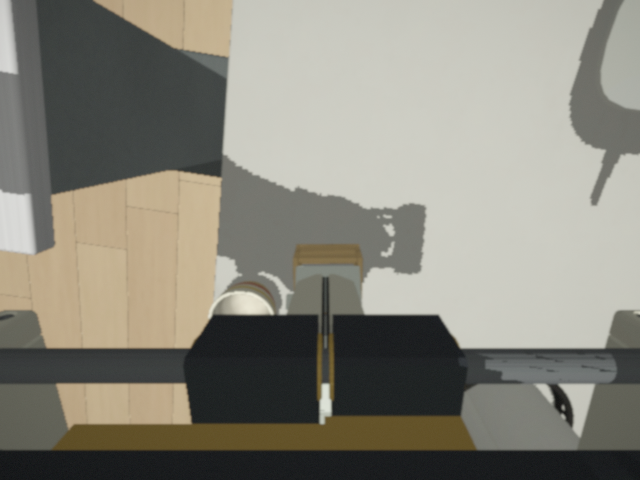

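View pics/s1.png

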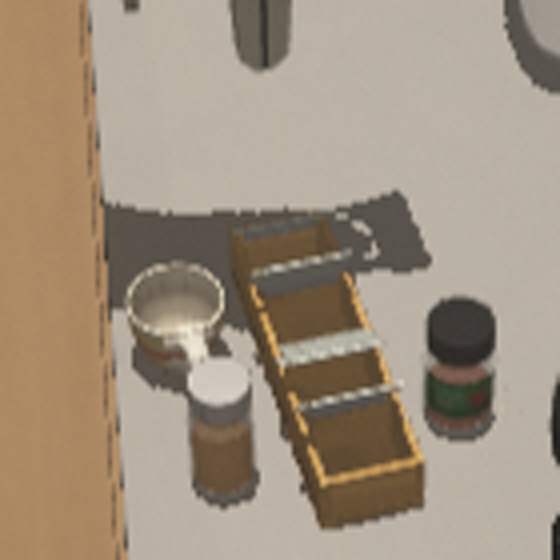

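Wrist view: the tray's left end is at columns 294..361, rows 246..264, and the fingers are centred on it (column 325). In the side view, the tip is clear above and left of the tray.

Run:
```python
import numpy as np
from scipy.spatial.transform import Rotation as R
w=np.load('w1.npz');q=w['rot'];T=np.eye(4);T[:3,:3]=R.from_quat(q[[1,2,3,0]]).as_matrix();T[:3,3]=w['tcp'];T=T@w['hand_eye'];K=w['K']
for u,v,z in((294,246,0),(361,246,0),(294,246,40),(361,246,40),(294,254,40),(361,254,40),(294,264,40),(361,264,40)):
    d=T[:3,:3]@np.array([(u-K[0,2])/K[0,0],-(v-K[1,2])/K[1,1],-1]);print(u,v,z,(T[:3,3]+d*(z-T[2,3])/d[2]).round(1))
```

```text
294 246 0 [ 407.1 -109.2    0. ]
361 246 0 [472.7 -99.    0. ]
294 246 40 [409.1 -95.6  40. ]
361 246 40 [466.4 -86.7  40. ]
294 254 40 [ 410.1 -102.9   40. ]
361 254 40 [467.7 -93.9  40. ]
294 264 40 [ 411.2 -112.1   40. ]
361 264 40 [ 469.4 -103.1   40. ]
```

servo_tool:
  plan:
    - [[0,2,0,-40,0,0,0],[0,0,0,-40,0,0,0],[0,0,0,-23,0,0,0],[0,0,0,0,0,0,0]]

```text
clock: 2.45
tcp_pos: [437.8, -77.2, 48.2]
tool_rot: [-0.001, 0.65, 0.76, -0.001]
wrist_force: [0.2, -0.1, 0.0]
grip_width: 0.7
gripper_force: 0.0
```

servo_tool:
  plan:
    - [[0,2,-15,-1,0,0,0],[0,2,-15,0,0,0,0],[0,2,-15,0,0,0,0],[0,2,-15,0,0,0,0]]

```text
clock: 2.85
tcp_pos: [447.3, -138.3, 50.6]
tool_rot: [0.001, 0.65, 0.76, 0.001]
wrist_force: [0.3, 0.9, 0.1]
grip_width: 0.8
gripper_force: 0.0
```

Run:
```python
from plant import *
import cv2,numpy as np
for i in range(3):
    g=get_image('side');s=read_state();print(s['tcp_pos'].round(1),s['wrist_force'].round(1))
cv2.imwrite('pics/s2.png',cv2.resize(g['frame'][225:365,235:375],None,fx=4,fy=4,interpolation=2))
```

```text
[ 447.8 -140.9   50.7] [ 0.7 -2.6  0.3]
[ 447.6 -139.6   50.5] [ 0.  -0.4  0.5]
[ 447.1 -138.4   50.2] [ 0.5 -0.2  0.2]
```

View pics/s2.png

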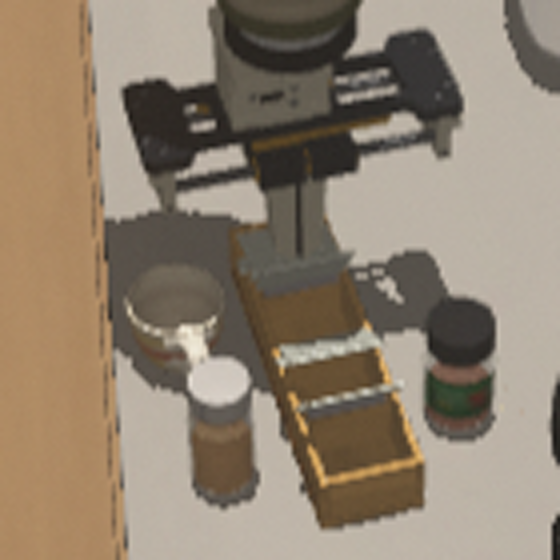

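Lid 1 is nearly down with the tip on it, but the tip sits about 3 mm higher than commanded. I'll press down gently.

servo_tool:
  plan:
    - [[0,0,0,-2,0,0,0],[0,1,-5,-2,0,0,0],[0,0,0,0,0,0,0]]

```text
clock: 3.3
tcp_pos: [447.2, -143.2, 44.5]
tool_rot: [0.0, 0.65, 0.76, -0.0]
wrist_force: [0.2, -0.6, 0.2]
grip_width: 0.6
gripper_force: 0.0
```

servo_tool:
  plan:
    - [[0,2,-13,0,0,0,0],[0,2,-13,0,0,0,0],[0,2,-13,0,0,0,0],[0,2,-13,0,0,0,0],[0,0,0,0,0,0,0]]

```text
clock: 3.8
tcp_pos: [455.3, -198.2, 44.6]
tool_rot: [0.001, 0.651, 0.759, -0.0]
wrist_force: [0.1, -0.5, -0.3]
grip_width: 0.7
gripper_force: 0.0
```

servo_tool:
  plan:
    - [[0,2,-12,0,0,0,0],[0,2,-12,0,0,0,0],[0,2,-12,0,0,0,0],[0,2,-12,0,0,0,0],[0,0,0,0,0,0,0]]

```text
clock: 4.3
tcp_pos: [463.3, -245.7, 44.6]
tool_rot: [0.001, 0.651, 0.759, -0.0]
wrist_force: [0.5, 0.8, 0.2]
grip_width: 0.5
gripper_force: 0.0
```

servo_tool:
  plan:
    - [[0,2,-12,0,0,0,0],[0,2,-12,0,0,0,0],[0,2,-12,0,0,0,0],[0,2,-12,0,0,0,0],[0,0,0,0,0,0,0]]

```text
clock: 4.8
tcp_pos: [471.3, -293.8, 44.6]
tool_rot: [0.001, 0.651, 0.759, -0.0]
wrist_force: [0.2, 0.2, 0.4]
grip_width: 0.4
gripper_force: 0.0
```

servo_tool:
  plan:
    - [[0,2,-12,0,0,0,0],[0,2,-12,0,0,0,0],[0,2,-15,10,0,0,0],[0,0,-10,20,0,0,0],[0,0,0,0,0,0,0]]

```text
clock: 5.3
tcp_pos: [477.7, -343.4, 76.4]
tool_rot: [0.002, 0.651, 0.759, -0.0]
wrist_force: [0.1, -0.3, -0.1]
grip_width: 0.5
gripper_force: 0.0
```

Run:
```python
from plant import *
import cv2,numpy as np
s=get_image('side')['frame'][225:365,235:375];w=get_image('wrist')['frame']
print(read_state()['tcp_pos'])
cv2.imwrite('pics/s3.png',np.hstack([cv2.resize(s,(480,480),interpolation=2),cv2.resize(w,(320,240)).repeat(2,0)]))
```

```text
[ 477.08402359 -340.67052683   74.58643976]
```

View pics/s3.png

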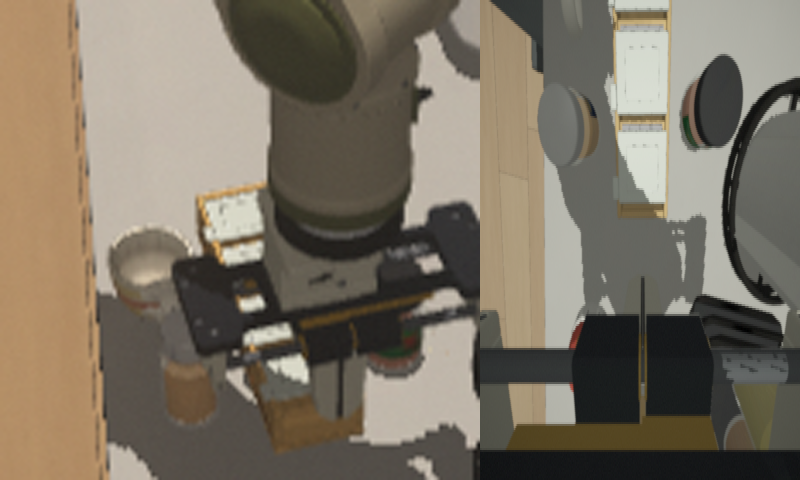

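The lids lie flat and the bystanders look untouched. I'll take the hand away.

servo_tool:
  plan:
    - [[0,0,0,45,0,0,0],[0,0,0,45,0,0,0],[0,0,0,45,0,0,0],[0,0,0,30,0,0,0],[0,0,0,0,0,0,0]]

```text
clock: 5.9
tcp_pos: [478.6, -340.8, 242.9]
tool_rot: [0.003, 0.65, 0.76, 0.001]
wrist_force: [0.4, -1.7, -1.0]
grip_width: 0.9
gripper_force: 0.0
```

Run:
```python
from plant import *
import cv2,numpy as np
s=get_image('side')['frame'][225:365,235:375];w=get_image('wrist')['frame']
print(read_state()['tcp_pos'])
cv2.imwrite('pics/w4.png',w)
```

```text
[ 477.09564743 -339.56039045  239.14028586]
```

View pics/w4.png

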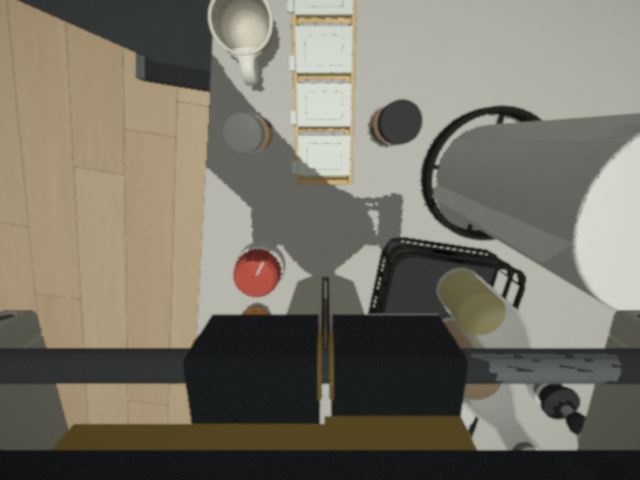

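The wrist view shows all four lids flat (columns 295..355, rows 0..180), and the cup, jars and timer still standing.

```bash
python3 -c "
from plant import *
print(close_job())"
```

```text
the job is handed in; nothing more can be done
None
```

I folded all four lids flat from left to right in one low stroke with brief pauses, took the hand clear with the cup, jars and timer looking undisturbed, and handed the job in; no verdict came back.

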